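Gauge a mount batten and set the hold-down screw

ROBOT

A 6-joint arm with a two-finger parallel gripper is mounted at the origin on the work surface. World frame = base frame: x ahead of the robot, y to its left, z up, the work surface at z = 0. Lengths are in mm, angles in degrees, forces in N, time in s.
With the tool pointing down it reaches from about 300 to 850 mm from the base axis. Payload 4.2 kg.
Tool frame: the origin (TCP) lies midway between the tips of the shut fingers; the grasp point (between the pads) lies 19 mm behind it (env.grasp_offset is the distance from the TCP to the grasp point, in mm); z points along the fingers, y is the line along which they close (so a half turn about z gives the same grasp; the last joint's range is limited). The gripper opens to 91 mm and grips with 3 to 60 N. Pads are 32 mm wide; open, the fingers measure 118 mm over their backs; the gripper's body (76 mm by 178 mm) begins 60 mm behind the grasp point.
Start: joints at [69.041, 18.312, 89.639, -0, 72.044, -1.146], TCP at [194.899, 540.978, 213.976] pointing down, gripper open.
Joint ranges: [-177.97, 177.97], [-48.28, 115.42], [12.27, 149.76], [-77.06, 257.06], [2.81, 150.46], [-146.56, 146.56]. Speed limits (degrees/s): [147.25, 147.25, 180, 180, 180, 180].

INTERFACE

Orientations are given as [roll, pitch, yaw] about the fixed x, y, z axes, in that order (R = Rz(yaw) Ry(pitch) Rx(roll)).
In Python, from workcell import env, optics gives the robot as it stands. The module is installed in compiled form; this text tells all that it offers.
- The arm moves only by the tool send_rows, never from a script. Its argument "targets" is a list that holds one entry, the list of rows, each a list of 7 numbers: the turn, a rotation vector about the world's x, y, z scaled (see below), then the shift along the world's x, y, z scaled (see below), then the closure, from -1 (fully open) to 1 (shut). In form: [[[rx, ry, rz, x, y, z, gripper], ...]]. A call has 1 to 12 rows; each row shifts and turns the commanded pose from where the row before left it; what a row does not reach is not made up. The controller multiplies each number of a shift by 0.2 m and each number of a turn by pi/2 rad. A row lasts 1/10 s, in which the tool goes at most 50 mm and 8.59 degrees, less where a joint would pass 70% of its speed; a pose out of reach is approached as far as the arm can. A call with a number of a shift or a turn outside -1 to 1 is refused whole. A call with a gripper value outside its range is refused whole. The fingers move at their own pace and stop on an object; "grip_force" is the grip in N (left out, the last holds). Time passes only in rows, so rows that do not move let the fingers close. It gives the time, the measured TCP pose, the force, the opening and the grip force at its end, in the units of the state.
- env.state(): the state, without advancing time (a new reading comes with each control period).
- optics.grab_frame(name): name is "side" or "top" or "wrist"; returns (picture, depth): 400x640x3 uint8, red, green, blue; 400x640 float32, mm along the optical axis (not along the pixel's ray), 0 where there is no reading.
- optics.camera_info(name): a dict with "camera_matrix" (3x3 intrinsics, pixels), "R" (3x3) and "t" (3): a world point X has camera coordinates R X + t; the wrist camera has in their place "mount" (4x4, takes a point from camera to tool coordinates, whose origin is the TCP and whose axes are the flange's). Camera axes: x right, y down, z forward; pixel columns grow to the right and rows downward; lengths in mm; the calibration is good to about 2 mm. A picture is of the moment at which its call begins: read the wrist's pose just before it. camera_info takes no time and is no camera call.
- env.job_done(): hands the job in; it is judged then, once.
Trained networks look in the newest picture that a camera, given by its name, has taken for a name from the list of things; names that differ only in an ending like _2 or _b are one class to them, and where a whole thing is asked for, a point or a joint stands for the part that bears it (a point fixed in the world has none). Each returns a list of dicts, best first, with "conf" (0 to 1); they miss things now and then, are a little off and sometimes report something else, mostly with a low value. They report only what shows in the picture. A call takes as long as a camera call. They do not tell look-alikes from the thing itself.
- optics.silhouettes(camera, name): "mask" (400x640 bool, what is visible of it) and "at" ([column, row] in pixels, amid what is visible of it).
- optics.place_of(camera, name): "at" ([column, row] in pixels: a listed point, or the origin of a listed thing).
The state is a dict: "time_s": time; "qpos": joint angles; "qvel": joint speeds; "effort": joint torques, N m; "ee_pos": TCP position; "ee_rot": TCP orientation; "force": force on the tool from outside, world axes, zero at the start; "torque": the same for the moment, N m; "gripper_width": finger opening in mm; "gripper_force": force on a finger pad.
Only numpy, scipy, OpenCV 4.12 (cv2) and the standard library are available. Lean on these libraries where they do the work, as an engineer would, in place of code of your own. Each camera call takes 0.05 s, during which the arm holds its last target. There are 200 camera calls.

TASK

Set the batten up in the trimming jig: flip the stop down, slide the batten along until its end meets the stop with its side flat against the fence, and with the stop still down run the hold-down screw clockwise until it bottoms, then back it off a quarter turn so that the shoe guides the wood without marking it. Finally flip the stop back up clear, leaving the batten where it was gauged and the screw at its setting, and do not shift or tip any of the other things lying about.

Things in the scene. Friction and masses are not known exactly. Their poses are not given: they have to be found in the camera images.
- jig: Trimming jig, fixed to the bench, turned: grey bed 130 x 400 mm, its top 20 mm above the bench. Origin at bench level; x points across the bed from its front edge (x -53 mm) towards the fence, y along the fence towards the stop (bed from y -200 to +200 mm), z up. Aluminium fence 8 mm tall above the bed, 12 mm thick, its guiding face at x +20 mm.
- bar: The batten: pale wood, 24 x 210 x 24 mm (x, y, z), about 0.1 kg, loose on the bed, top 44 mm above the bench. Origin at the centre of its underside, y along it towards the stop. Starts a few mm off the fence, slightly askew, 35 to 70 mm short of the stop. Its tail is clear of the hold-down and can be pushed, or pinched from above across the 24 mm, above the low fence.
- bar_head (a point): Centre of the batten's end face nearest the stop (origin at half height, axes as the batten's).
- bar_tail (a point): Centre of the batten's other end face (axes as the batten's).
- gauge (a point): Point on the fence face, at the height of the bed's top, in the plane of the lowered stop's gauging face. Axes as the jig's (x into the fence, y on past the stop). Gauged, the batten's end is at y = 0 and its centre line at x = -12 mm in these axes.
- stop_hinge (a point): Hinge axis of the flip stop: 55 mm above the bench, 16 mm behind the fence face (jig x), 6 mm past the gauging plane (mid-thickness of the stop); the axis runs along the jig's y. Red post fixed behind the fence, up to 66 mm above the bench.
- stop_grip (a point): Centre of the red barrel at the free end of the flip stop: 16 mm in diameter, 24 mm long along the jig's y (pinch it on its end faces, or push it), 66 mm from the hinge axis. Stop down: 66 mm in front of the hinge and 55 mm above the bench, in front of the batten. Stop upright: over the hinge, 121 mm above the bench. The steel arm between is 12 mm thick along y.
- flipstop (a joint): Hinge of the flip stop, rad: 0 = fully down over the fence, 1.57 = upright, 1.85 = leaning back against its limit. Stiff hinge (about 0.07 N m): it stays where it is left. Starts up, at 1.35 to 1.8.
- screw_grip (a point): On the axis of the hold-down screw, at the height to grip its black handle: a bar 42 mm long (along this point's x axis), 12 mm thick (y), 26 mm tall, from 10 mm below this point (a round hub under it) to 16 mm above. The point is 96 mm above the bench with the screw bottomed. A white line on top marks the +x end.
- screw (a joint): Turn of the hold-down screw, rad: 0 = bottomed (hard stop), positive = unscrewed, counterclockwise seen from above; it rises 1 mm per rad. Friction about 0.08 N m. Starts 0.9 to 2.9 rad above the bottom. A quarter turn off the bottom is 1.57.
- clamp: The hold-down: blue post fixed behind the fence, with an arm over the batten that carries the screw (arm 26 mm wide along the jig's y, top 68 mm above the bench, a brass collar to 73 mm). Origin at bench level, 8 mm towards the robot (jig -x) from below the screw's axis; axes as the jig's. The rubber shoe under the screw never presses on the batten.
- weight: Bystander: brass weight, 42 mm wide, 52 mm tall, beyond one end of the jig. Origin under its centre.
- jar: Bystander: amber jar, 52 mm wide, 72 mm tall, behind the fence. Origin under its centre.
- spatula: Bystander: spatula, 190 mm long, lying on the bench in front of the jig.
- tin: Bystander: open yellow tin, 72 mm wide, 75 mm tall, beyond one end of the jig. Origin under its centre.
- can: Bystander: white can with a black cap, 54 mm wide, 170 mm tall, standing behind the tail end of the jig. Origin under its centre.
- sprayer: Bystander: blue spray bottle, 72 mm wide, 180 mm tall, its trigger head reaching out 54 mm. Origin under its centre.
- vial: Bystander: small glass vial with a green cap, 36 mm wide, 58 mm tall, behind the fence. Origin under its centre.
Mind the look-alikes: they are no part of the job. What is shaped like the bar but turquoise is not meant.

How it is judged:
By the outcome, as a careful person would: the job done as asked, in the order asked, and still so for the second after the job is handed in, with the robot touching nothing.
It also fails if it takes over 72 s, if anything falls off the work surface, if the arm or the gripper's body presses on something with over 40 N, if the wrist force passes 120 N, or if a joint passes its speed limit or range.

## Working session

There is one attempt and no reset: what is moved stays moved. The work goes in short steps, Python scripts to look and compute and a tool call to move; the robot and the scene stay as the last step left them, time stands still between calls to the robot, and variables do not carry over. Pictures are saved under pics/ and viewed, at most 10 in all, crops included, and the job is handed in when it is done.

Besides the shell and the picture viewer there is one more tool, called by a JSON object that holds its "api" and its "payload". send_rows: Moves the arm, as the interface text tells. Its arguments: {"type":"object","properties":{"targets":{"type":"array"},"grip_force":{"type":"number"}},"required":["targets"]}

```bash
mkdir -p pics
cat > h.py <<'E'
import numpy as np,cv2
from workcell import env,optics
from scipy.spatial.transform import Rotation as Rn
def cam(n,st=None):
    c=optics.camera_info(n);K=np.array(c["camera_matrix"])
    if "mount" in c:
        st=st or env.state();M=np.array(c["mount"])
        Rt=Rn.from_euler('xyz',st["ee_rot"],degrees=True).as_matrix()
        Rwc=Rt@M[:3,:3];o=Rt@M[:3,3]+np.array(st["ee_pos"])
        return K,Rwc.T,-Rwc.T@o
    return K,np.array(c["R"]),np.array(c["t"])
def atz(C,uv,z):
    K,R,t=C;d=R.T@np.linalg.inv(K)@np.array([uv[0],uv[1],1.]);o=-R.T@t
    return o+d*(z-o[2])/d[2]
def cloud(C,D):
    K,R,t=C;v,u=np.mgrid[:D.shape[0],:D.shape[1]]
    p=np.stack([(u-K[0,2])/K[0,0]*D,(v-K[1,2])/K[1,1]*D,D],-1)
    return (p-t)@R
def proj(C,X):
    K,R,t=C;p=K@(R@np.array(X)+t);return p[:2]/p[2]
def save(n,im): cv2.imwrite('pics/'+n+'.png',im[:,:,::-1])
E
python3 - <<'E'
from h import *
print(env.state())
ims={}
for n in("top","side"):
    C=cam(n);im,d=optics.grab_frame(n);ims[n]=im;np.save(n+'d.npy',d);save(n,im)
    print(n,'cam at',-C[1].T@C[2])
    for k in"jig bar bar_head bar_tail gauge stop_hinge stop_grip screw_grip clamp".split():
        r=optics.place_of(n,k)
        print(n,k,[(np.round(x["at"]).tolist(),round(x["conf"],2)) for x in r[:3]])
E
```

```text
{'time_s': 0.0, 'qpos': array([ 6.90417255e+01,  1.83513365e+01,  8.97049491e+01,  1.00634055e-03,
        7.20444129e+01, -1.14434999e+00]), 'qvel': array([-0.03152169,  0.01908313,  0.0697295 ,  0.15340617,  0.02857293,
        0.00135355]), 'effort': array([-3.78450732e-04, -4.12457836e+01, -2.31974655e+01,  7.26756337e-02,
        4.57065669e-02, -1.41254291e-04]), 'ee_pos': array([194.70697757, 540.50180635, 213.13321207]), 'ee_rot': array([-1.79899341e+02, -2.96767158e-03,  1.60185762e+02]), 'force': array([-0.40416715,  0.71744998,  0.52734368]), 'torque': array([-0.00561111, -0.00012458, -0.03500209]), 'gripper_force': 0.0, 'gripper_width': 91.25780798158387}
top cam at [417.11758238  23.77546595 951.27171147]
top jig [([334.0, 209.0], 0.83), ([320.0, 152.0], 0.46)]
top bar [([197.0, 307.0], 0.8), ([318.0, 202.0], 0.71), ([349.0, 210.0], 0.58)]
top bar_head [([306.0, 198.0], 0.64), ([171.0, 350.0], 0.57), ([347.0, 207.0], 0.53)]
top bar_tail [([222.0, 258.0], 0.84), ([393.0, 224.0], 0.68)]
top gauge [([285.0, 186.0], 0.56), ([367.0, 168.0], 0.54)]
top stop_hinge [([288.0, 172.0], 0.65), ([306.0, 196.0], 0.38)]
top stop_grip [([287.0, 164.0], 0.69)]
top screw_grip [([321.0, 190.0], 0.46)]
top clamp [([318.0, 202.0], 0.73)]
side cam at [500.75136512 731.2865188  557.68457624]
side jig [([319.0, 238.0], 0.63)]
side bar [([434.0, 360.0], 0.93), ([327.0, 219.0], 0.7)]
side bar_head [([509.0, 386.0], 0.94), ([304.0, 245.0], 0.65)]
side bar_tail [([342.0, 198.0], 0.85), ([380.0, 324.0], 0.76), ([276.0, 244.0], 0.38)]
side gauge [([288.0, 255.0], 0.87)]
side stop_hinge [([280.0, 243.0], 0.7)]
side stop_grip []
side screw_grip [([307.0, 207.0], 0.74), ([326.0, 221.0], 0.45)]
side clamp [([341.0, 197.0], 0.43)]
```

View pics/top.png

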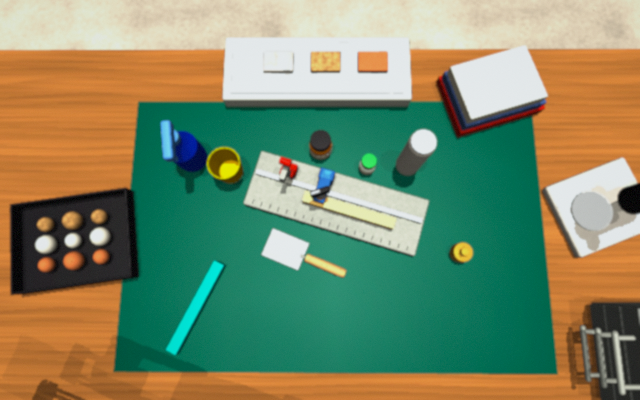

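View pics/side.png

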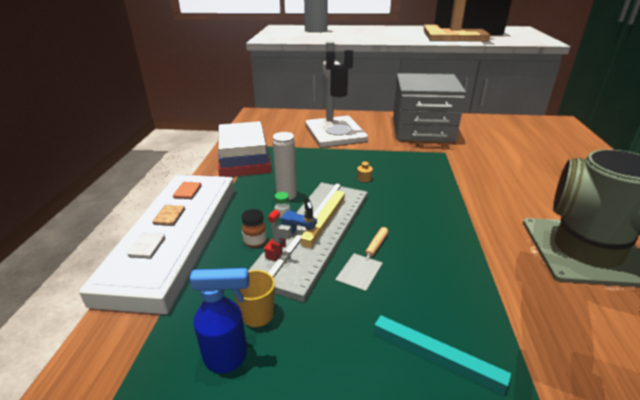

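The top view shows the pale batten at (350,210) on the jig. The look-alikes are the turquoise bar at (197,307) and the spatula handle at (325,265). The stop is upright red at (287,168), the hold-down blue at (323,183), the tin at (225,165), the jar at (320,144), the vial at (368,162) and the can at (417,150). I choose the pale batten.

Run:
```python
from h import *
C=cam("top");d=np.load('topd.npy');im=cv2.imread('pics/top.png');P=cloud(C,d)
m=(abs(P[...,2]-20)<6)&(P[...,0]>300)&(P[...,0]<700)
n,l,s,c=cv2.connectedComponentsWithStats(m.astype(np.uint8))
k=l[225,360];print('comp',s[k])
q=P[l==k];print('bed z',np.median(q[:,2]))
r=cv2.minAreaRect(q[:,:2].astype(np.float32));print(r,cv2.boxPoints(r))
for uv in[(260,152),(428,197),(415,254),(244,208)]:print(atz(C,uv,20).round(1))
for k,z in[('bar',20),('bar_head',32),('bar_tail',32),('jig',0),('gauge',20),('stop_hinge',55),('stop_grip',121),('screw_grip',98),('clamp',0)]:
    for x in optics.place_of('top',k)[:3]:print(k,atz(C,x["at"],z).round(1),round(x["conf"],2))
for k in"weight jar tin can vial sprayer spatula".split():
    for x in optics.place_of('top',k)[:2]:print(k,atz(C,x["at"],0).round(1),round(x["conf"],2))
print(cam("wrist")[0],optics.camera_info("wrist")["mount"])
cv2.imwrite('pics/crop.png',cv2.resize(im[135:270,225:445],None,fx=3.6,fy=3.6,interpolation=cv2.INTER_CUBIC))
```

```text
comp [ 244  154  185  102 6890]
bed z 20.004651982515387
((588.2255859375, -3.5817413330078125), (400.23614501953125, 130.82623291015625), 73.05888366699219) [[ 467.3389  -175.95499]
 [ 592.488   -214.0763 ]
 [ 709.1123   168.7915 ]
 [ 583.9632   206.91281]]
[705.2 170.8  20. ]
[ 599.4 -212.7   20. ]
[ 471.3 -178.2   20. ]
[573.6 203.   20. ]
bar [355.8 296.5  20. ] 0.8
bar [586.7  36.2  20. ] 0.71
bar [570.  -33.7  20. ] 0.58
bar_head [595.3  63.2  32. ] 0.64
bar_head [269.7 342.2  32. ] 0.57
bar_head [573.2 -28.3  32. ] 0.53
bar_tail [459.9 243.5  32. ] 0.84
bar_tail [ 537.1 -129.4   32. ] 0.68
jig [5.756e+02 1.000e-01 0.000e+00] 0.83
jig [711.9  32.2   0. ] 0.46
gauge [624.8 110.9  20. ] 0.56
gauge [667.  -75.5  20. ] 0.54
stop_hinge [647.5 103.1  55. ] 0.65
stop_hinge [593.6  60.7  55. ] 0.38
stop_grip [648.5  99.4 121. ] 0.69
screw_grip [599.3  29.   98. ] 0.46
clamp [591.7  35.8   0. ] 0.73
weight [ 477.7 -283.9    0. ] 0.74
weight [630.4 106.7   0. ] 0.45
jar [714.3  29.4   0. ] 0.67
tin [662.5 246.7   0. ] 0.96
tin [674.1 -76.    0. ] 0.23
can [ 678.5 -169.1    0. ] 0.91
vial [673.6 -76.2   0. ] 0.49
sprayer [704.2 334.9   0. ] 0.85
sprayer [469.   60.6   0. ] 0.23
spatula [472.1  69.4   0. ] 0.58
[[346.82800533   0.         320.18354381]
 [  0.         346.82800533 199.07935242]
 [  0.           0.           1.        ]] [[ 1.16317301e-03 -9.55066965e-01 -2.96387820e-01  8.44911169e+01]
 [ 9.99999247e-01  1.22677922e-03 -2.86252209e-05 -2.49261196e-01]
 [ 3.90941421e-04 -2.96387564e-01  9.55067673e-01 -1.70823672e+02]
 [ 0.00000000e+00  0.00000000e+00  0.00000000e+00  1.00000000e+00]]
```

View pics/crop.png

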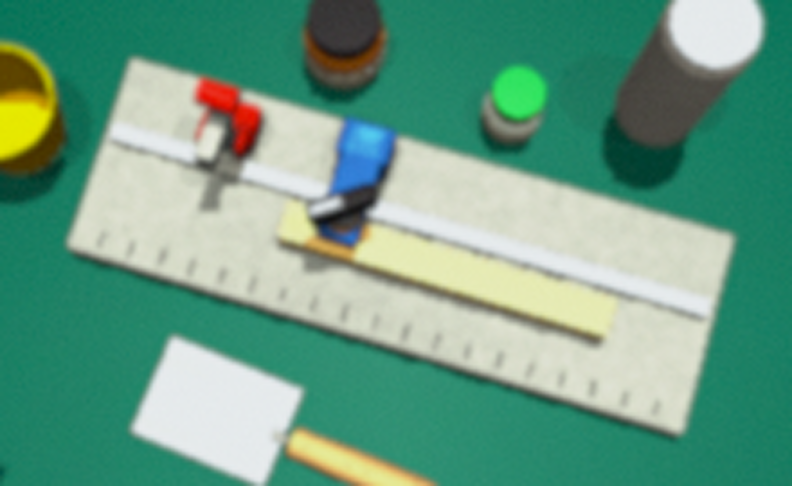

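The crop confirms the pale batten lying under the blue clamp, with its head at crop (290,225) and its tail at (610,320). The red stop is up at (225,110), and the white end of the handle points left at (322,207). Next I go above and take a close look.

{"api": "send_rows", "payload": {"targets": [[[0, 0, 0.032, 0.16, -0.19, 0.01, -1], [0, 0, 0, 0.16, -0.19, 0.01, -1], [0, 0, 0, 0.16, -0.19, 0.01, -1], [0, 0, 0, 0.16, -0.19, 0.01, -1], [0, 0, 0, 0.16, -0.19, 0.01, -1], [0, 0, 0, 0.16, -0.19, 0, -1], [0, 0, 0, 0.16, -0.19, 0, -1], [0, 0, 0, 0.16, -0.19, 0, -1], [0, 0, 0, 0.16, -0.19, 0, -1], [0, 0, 0, 0.16, -0.19, 0, -1], [0, 0, 0, 0.16, -0.19, 0, -1], [0, 0, 0, 0.16, -0.19, 0, -1]]]}}

```text
time_s: 3.0
ee_pos: [580.0, 83.2, 224.1]
ee_rot: [180.0, 0.0, 163.0]
force: [0.9, 0.0, 0.4]
gripper_width: 91.0
gripper_force: 0.0
```

{"api": "send_rows", "payload": {"targets": [[[0, 0, 0, 0.05, -0.08, 0, -1], [0, 0, 0, 0, 0, 0, -1], [0, 0, 0, 0, 0, 0, -1], [0, 0, 0, 0, 0, 0, -1]]]}}

```text
time_s: 3.4
ee_pos: [587.9, 70.4, 224.1]
ee_rot: [180.0, -0.0, 163.2]
force: [-0.1, -0.1, 0.5]
gripper_width: 91.1
gripper_force: 0.0
```

```bash
cat >> h.py <<'E'
JX=np.array([.9566,-.2914]);JY=np.array([.2914,.9566]);JO=np.array([576.7,-.1])
def toj(X): 
    r=np.asarray(X)[...,:2]-JO;return np.stack([r@JX,r@JY],-1)
E
python3 - <<'E'
from h import *
st=env.state();C=cam("wrist",st);im,d=optics.grab_frame("wrist");save('w1',im);np.save('w1.npy',d)
print(st["ee_pos"],st["ee_rot"],st["time_s"])
for k,z in[('jig',0),('gauge',20),('bar',20),('bar_head',32),('bar_tail',32),('stop_hinge',55),('stop_grip',120),('screw_grip',98),('clamp',0)]:
    for x in optics.place_of('wrist',k)[:2]:
        X=atz(C,x["at"],z);print(k,np.round(x["at"]),X.round(1),'jig',toj(X).round(1),round(x["conf"],2))
P=cloud(C,d);q=P[(abs(P[...,2]-20)<5)];print(len(q))
m=(abs(P[...,2]-20)<5).astype(np.uint8)
n,l,s,c=cv2.connectedComponentsWithStats(m);k=1+np.argmax(s[1:,4]);r=cv2.minAreaRect(P[l==k][:,:2].astype(np.float32));print(r,cv2.boxPoints(r))
b=P[(abs(P[...,2]-44)<4)];j=toj(b);j=j[(j[:,0]>-15)&(j[:,0]<25)&(j[:,1]<0)]
print('bar top',np.percentile(j,[1,50,99],axis=0),cv2.minAreaRect(j.astype(np.float32)))
E
```

```text
[587.91733482  70.35566367 224.09254551] [ 1.79972423e+02 -4.30189794e-02  1.63155559e+02] 3.4
jig [262. 175.] [575.9   2.4   0. ] jig [-1.5  2.1] 0.79
jig [480. 190.] [668.4 243.2   0. ] jig [ 16.8 259.5] 0.64
gauge [360. 200.] [631.7 103.7  20. ] jig [ 22.4 115.3] 0.93
gauge [282. 213.] [621.2  14.1  20. ] jig [38.5 26.5] 0.43
bar [226. 180.] [566.7 -32.7  20. ] jig [ -0.1 -34.1] 0.67
bar_head [324. 184.] [599.9  70.6  32. ] jig [ 1.5 74.4] 0.82
bar_tail [  1. 161.] [ 476.2 -249.6   32. ] jig [ -23.4 -268. ] 0.37
stop_hinge [371. 224.] [649.4 107.   55. ] jig [ 38.4 123.6] 0.61
stop_hinge [357. 197.] [617.  100.9  55. ] jig [  9.1 108.3] 0.53
stop_grip [380. 260.] [656.9 103.7 120. ] jig [ 46.5 122.7] 0.6
screw_grip [282. 211.] [596.3  31.7  98. ] jig [ 9.5 36.1] 0.58
clamp [292. 178.] [590.   34.4   0. ] jig [ 2.7 36.9] 0.76
clamp [378. 256.] [716.6 107.2   0. ] jig [102.6 143.4] 0.29
31286
((589.1265869140625, -4.2570648193359375), (400.43310546875, 129.80929565429688), 73.17430877685547) [[ 469.0456  -177.11494]
 [ 593.2978  -214.68968]
 [ 709.2076   168.60081]
 [ 584.9554   206.17555]]
bar top [[ -10.97895778 -135.67658107]
 [   0.41923653  -68.61825927]
 [  12.67769028   -1.44861401]] ((1.0296382904052734, -68.85809326171875), (137.5227508544922, 24.40680694580078), 89.91854858398438)
```

View pics/w1.png

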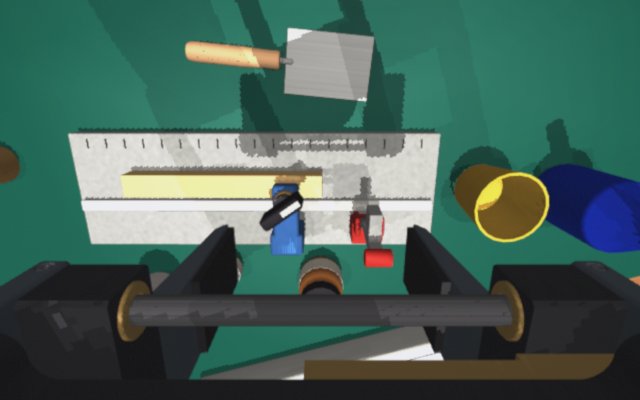

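The wrist view is flipped, with the robot side at the top. It shows the batten head at (323,184), the red hinge post at (360,228), the barrel at (379,258), the handle at (282,211) with its white end to the right, and the jar at (320,275). Next I measure the barrel and the handle from depth.

```bash
sed -i 's/^JX=.*/a_=np.radians(-16.88);JX=np.array([np.cos(a_),np.sin(a_)]);JY=np.array([-JX[1],JX[0]]);JO=np.array([577.2,-.4])/' h.py
python3 - <<'E'
from h import *
st=env.state();C=cam("wrist",st);im=cv2.imread('pics/w1.png')[:,:,::-1].astype(int);d=np.load('w1.npy');P=cloud(C,d);J=toj(P)
red=(im[...,0]>120)&(im[...,1]<70)&(im[...,2]<70)&(abs(J[...,1]-120)<40)&(d>0)
for lo,hi in[(20,75),(75,150)]:
    m=red&(P[...,2]>lo)&(P[...,2]<hi);print('red',m.sum(),np.percentile(np.c_[J[m],P[m][:,2]],[2,50,98],axis=0).round(1))
m=(P[...,2]>105)&(P[...,2]<125)&(abs(J[...,1]-36)<35)&(abs(J[...,0]-8)<35)
r=cv2.minAreaRect(P[m][:,:2].astype(np.float32));print('handle top',m.sum(),np.percentile(P[m][:,2],[5,50,95]),r,toj(np.array(r[0])))
w=m&(im.min(-1)>150);print('white',w.sum(),P[w].mean(0),'ctr',P[m].mean(0))
E
```

```text
red 227 [[ 30.5 103.1  47. ]
 [ 48.4 107.9  50.9]
 [ 60.8 116.9  67.3]]
red 385 [[ 37.6 108.2 122.3]
 [ 41.7 119.6 127.2]
 [ 49.5 130.5 129.5]]
handle top 628 [107.12182804 110.02607642 111.59568252] ((596.578369140625, 30.37928581237793), (12.104774475097656, 41.56436538696289), 18.7918758392334) [ 9.60612675 35.08002216]
white 140 [593.37115041  39.81375949 110.82840426] ctr [595.73774878  30.9716696  109.77154533]
```

{"api": "send_rows", "payload": {"targets": [[[0, 0, 0, 0.163, 0.078, 0, -1], [0, 0, 0, 0.163, 0.078, 0, -1], [0, 0, 0, 0, 0, -0.19, -0.3], [0, 0, 0, 0, 0, -0.19, -0.3], [0, 0, 0, 0, 0, -0.19, -0.3], [0, 0, 0, 0, 0, 0, -0.3], [0, 0, 0, 0, 0, 0, -0.3]]], "grip_force": 8}}

```text
time_s: 4.6
ee_pos: [654.4, 100.1, 110.3]
ee_rot: [-180.0, -0.0, 163.1]
force: [0.3, 0.1, 0.4]
gripper_width: 59.3
gripper_force: 0.0
```

Run:
```python
from h import *
st=env.state();C=cam("wrist",st);im,d=optics.grab_frame("wrist");save('w2',im[100:])
print(st["ee_pos"],st["ee_rot"],st["gripper_width"],toj(st["ee_pos"]))
P=cloud(C,d);J=toj(P);im=im.astype(int)
red=(im[...,0]>100)&(im[...,1]<70)&(im[...,2]<70)&(abs(J[...,1]-120)<40)&(d>0)
m=red&(P[...,2]>80);print(m.sum(),np.percentile(np.c_[J[m],P[m][:,2]],[2,50,98],axis=0).round(1))
```

```text
[654.35959878 100.13928986 110.26052752] [-1.79995219e+02 -2.25210587e-02  1.63059651e+02] 59.348499389675936 [ 44.64176635 118.61224721]
1290 [[ 35.9 109.8 121.9]
 [ 40.4 120.8 127.4]
 [ 47.9 131.7 129.4]]
```

View pics/w2.png

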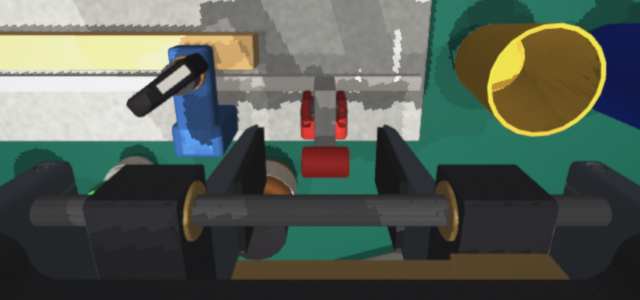

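The barrel at (325,162) in the crop sits between the open fingers, in line with the hinge. I make a slight correction and pinch.

{"api": "send_rows", "payload": {"targets": [[[0, 0, 0, -0.007, 0.011, 0, -0.3], [0, 0, 0, 0, 0, 0, 1], [0, 0, 0, 0, 0, 0, 1], [0, 0, 0, 0, 0, 0, 1], [0, 0, 0, 0, 0, 0, 1], [0, 0, 0, 0, 0, 0, 1], [0, 0, 0, 0, 0, 0, 1], [0, 0, 0, 0, 0, 0, 1]]], "grip_force": 10}}

```text
time_s: 5.45
ee_pos: [653.0, 103.0, 110.2]
ee_rot: [179.9, 0.0, 163.1]
force: [0.5, 3.0, 0.5]
gripper_width: 23.8
gripper_force: 10.0
```

Run:
```python
from h import *
st=env.state();print(toj(st["ee_pos"]),st["ee_pos"])
# arc: barrel from phi0 to 0 about hinge x=36,z=55
ph=np.linspace(1.68,0,13);x=36-66*np.cos(ph);z=55+66*np.sin(ph)
for a,b in zip(np.diff(x),np.diff(z)):print(np.round([a*JX[0]/200,a*JX[1]/200,b/200],3).tolist())
```

```text
[ 42.45881171 120.9718125 ] [652.95583943 103.03105387 110.15062605]
[-0.044, 0.013, 0.002]
[-0.044, 0.013, -0.005]
[-0.043, 0.013, -0.011]
[-0.041, 0.012, -0.017]
[-0.038, 0.012, -0.023]
[-0.035, 0.011, -0.028]
[-0.031, 0.009, -0.033]
[-0.026, 0.008, -0.037]
[-0.021, 0.006, -0.041]
[-0.015, 0.005, -0.043]
[-0.009, 0.003, -0.045]
[-0.003, 0.001, -0.046]
```

{"api": "send_rows", "payload": {"targets": [[[0, 0, 0, -0.044, 0.013, 0.002, 1], [0, 0, 0, -0.044, 0.013, -0.005, 1], [0, 0, 0, -0.043, 0.013, -0.011, 1], [0, 0, 0, -0.041, 0.012, -0.017, 1], [0, 0, 0, -0.038, 0.012, -0.023, 1], [0, 0, 0, -0.035, 0.011, -0.028, 1], [0, 0, 0, -0.031, 0.009, -0.033, 1], [0, 0, 0, -0.026, 0.008, -0.037, 1], [0, 0, 0, -0.021, 0.006, -0.041, 1], [0, 0, 0, -0.015, 0.005, -0.043, 1], [0, 0, 0, -0.009, 0.003, -0.045, 1], [0, 0, 0, -0.003, 0.001, -0.046, 1]]]}}

```text
time_s: 6.65
ee_pos: [581.2, 124.7, 44.3]
ee_rot: [179.9, -0.1, 163.1]
force: [0.7, 6.6, 1.5]
gripper_width: 23.8
gripper_force: 10.0
```

{"api": "send_rows", "payload": {"targets": [[[0, 0, 0, 0, 0, -0.01, 1], [0, 0, 0, 0, 0, -0.005, 1], [0, 0, 0, 0, 0, 0, 1]]]}}

```text
time_s: 6.95
ee_pos: [581.1, 124.8, 42.1]
ee_rot: [179.9, -0.1, 163.0]
force: [-1.4, 6.6, 6.6]
gripper_width: 24.1
gripper_force: 10.0
```

{"api": "send_rows", "payload": {"targets": [[[0, 0, 0, 0, 0, 0.008, -0.3], [0, 0, 0, 0, 0, 0, -0.3], [0, 0, 0, 0, 0, 0, -0.3], [0, 0, 0, 0, 0, 0, -0.3], [0, 0, 0, 0, 0, 0.1, -0.3], [0, 0, 0, 0, 0, 0.2, -0.3], [0, 0, 0, 0, 0, 0.2, -0.3], [0, 0, 0, 0, 0, 0.25, -0.3]]]}}

```text
time_s: 7.75
ee_pos: [581.3, 122.9, 193.0]
ee_rot: [-179.9, -0.2, 163.1]
force: [2.2, 0.5, -0.9]
gripper_width: 59.4
gripper_force: 0.0
```

{"api": "send_rows", "payload": {"targets": [[[0, 0, -0.091, -0.015, -0.103, 0, -0.3], [0, 0, -0.091, -0.015, -0.103, 0, -0.3], [0, 0, -0.091, -0.015, -0.103, 0, -0.3], [0, 0, -0.091, -0.015, -0.103, 0, -0.3], [0, 0, -0.091, -0.015, -0.103, 0, -0.3], [0, 0, -0.091, -0.015, -0.103, 0, -0.3], [0, 0, -0.091, -0.015, -0.103, 0, -0.3], [0, 0, -0.091, -0.015, -0.103, 0, -0.3], [0, 0, -0.091, -0.015, -0.103, 0, -0.3], [0, 0, -0.091, -0.015, -0.103, 0, -0.3], [0, 0, -0.09, -0.015, -0.103, 0, -0.3], [0, 0, 0, 0, 0, 0, -0.3]]]}}

```text
time_s: 8.95
ee_pos: [549.0, -105.2, 192.8]
ee_rot: [-180.0, 0.1, 72.9]
force: [0.9, 0.7, -0.5]
gripper_width: 58.9
gripper_force: 0.0
```

```bash
cat >> h.py <<'E'
def barfit(P):
    J=toj(P);m=(abs(P[...,2]-44)<4)&(abs(J[...,0]-6)<24)&(J[...,1]<10)
    j=J[m].astype(np.float32);return cv2.minAreaRect(j),np.percentile(j[:,1],[.5,99.5])
E
python3 - <<'E'
from h import *
st=env.state();C=cam("wrist",st);im,d=optics.grab_frame("wrist");save('w3',im)
print(st["ee_pos"],st["ee_rot"],toj(st["ee_pos"]))
P=cloud(C,d);print(barfit(P))
C=cam("top");im,d=optics.grab_frame("top");P=cloud(C,d);J=toj(P);im=im.astype(int)
for k,z in(('stop_grip',55),('gauge',20),('stop_hinge',55)):
  for x in optics.place_of('top',k)[:2]:print(k,toj(atz(C,x["at"],z)),x["conf"])
m=(P[...,2]>48)&(J[...,0]<5)&(J[...,0]>-55)&(abs(J[...,1]-120)<25);print('stop',m.sum(),np.percentile(np.c_[J[m],P[m][:,2]],[2,50,98],axis=0).round(1))
E
```

```text
[ 548.9802263  -105.18391392  192.82840428] [-1.79956587e+02  6.96433220e-02  7.28719799e+01] [   3.42199015 -108.46342345]
(((-1.3024559020996094, -142.25729370117188), (304.6676025390625, 26.047332763671875), 88.73481750488281), array([-288.75968567,    9.77417946]))
stop_grip [-32.27733657 120.38692777] 0.6
gauge [  8.99326246 114.15199327] 0.64
stop_hinge [ 31.56664494 125.50904323] 0.93
stop 163 [[-37.9 109.8  51.8]
 [-23.7 120.3  60.8]
 [  4.  132.2  64.8]]
```

View pics/w3.png

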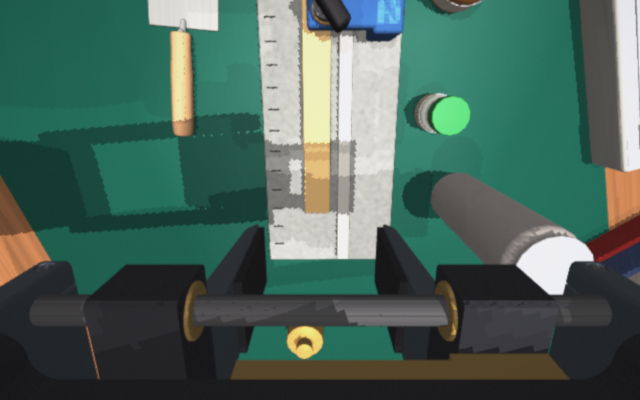

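The stop is down: the barrel top is at z≈63, x≈-30. The picture shows the batten tail at (317,210), the fence to its right at (345,210), and the can at (540,240), clear of the gripper. I descend and pinch.

{"api": "send_rows", "payload": {"targets": [[[0, 0, 0.003, -0.01, 0.003, -0.2, -0.3], [0, 0, 0, 0, 0, -0.2, -0.3], [0, 0, 0, 0, 0, -0.2, -0.3], [0, 0, 0, 0, 0, -0.13, -0.3], [0, 0, 0, 0, 0, -0.08, -0.3], [0, 0, 0, 0, 0, 0, 0], [0, 0, 0, 0, 0, 0, 1], [0, 0, 0, 0, 0, 0, 1], [0, 0, 0, 0, 0, 0, 1], [0, 0, 0, 0, 0, 0, 1], [0, 0, 0, 0, 0, 0, 1], [0, 0, 0, 0, 0, 0, 1]]], "grip_force": 12}}

```text
time_s: 10.4
ee_pos: [547.7, -102.3, 31.5]
ee_rot: [180.0, -0.0, 73.3]
force: [-1.7, 1.1, 3.2]
gripper_width: 24.1
gripper_force: 12.0
```

Run:
```python
from h import *
st=env.state();print(st["ee_pos"],toj(st["ee_pos"]),st["ee_rot"],st["force"],st["torque"],st["gripper_width"])
```

```text
[ 547.70289728 -102.27511298   31.52310456] [   1.3550716  -106.05084392] [ 1.79985696e+02 -1.56223060e-02  7.33371778e+01] [-1.68578984  1.06372569  3.23752296] [0.1637369  0.20302793 0.02355285] 24.051198847530593
```

{"api": "send_rows", "payload": {"targets": [[[0, 0, 0, 0.018, 0.039, 0, 1], [0, 0, 0, 0.018, 0.039, 0, 1], [0, 0, 0, 0.018, 0.039, 0, 1], [0, 0, 0, 0.018, 0.039, 0, 1], [0, 0, 0, 0, 0, 0, 1], [0, 0, 0, 0, 0, 0, 1]]]}}

```text
time_s: 11.0
ee_pos: [563.2, -69.9, 31.5]
ee_rot: [179.9, -0.1, 73.3]
force: [1.2, 4.0, 4.1]
gripper_width: 23.8
gripper_force: 12.0
```

{"api": "send_rows", "payload": {"targets": [[[0, 0, 0, 0.005, -0.0015, 0, 1], [0, 0, 0, 0.005, -0.0015, 0, 1], [0, 0, 0, 0, 0, 0, 1], [0, 0, 0, 0, 0, 0, 1]]]}}

```text
time_s: 11.4
ee_pos: [563.6, -70.6, 31.5]
ee_rot: [-179.9, -0.1, 73.3]
force: [-1.3, 5.0, 8.1]
gripper_width: 24.0
gripper_force: 12.0
```

```bash
cat > s.py <<'E'
from h import *
st=env.state();f=np.array(st["force"]);print(st["ee_pos"].round(2),toj(st["ee_pos"]).round(2),st["ee_rot"].round(2),'fjig',f[:2]@JX,f[:2]@JY,f[2],st["torque"].round(2),st["gripper_width"],st["time_s"])
E
python3 s.py
```

```text
[563.6  -70.65  31.48] [  7.39 -71.17] [-1.7992e+02 -1.0000e-01  7.3280e+01] fjig -2.696009802167198 4.3552239607163665 8.069841250974557 [0.7  0.36 0.11] 24.014456093685688 11.4
```

{"api": "send_rows", "payload": {"targets": [[[0, 0, 0, 0.005, -0.0015, 0, 1], [0, 0, 0, 0, 0, 0, 1], [0, 0, 0, 0, 0, 0, 1]]]}}

```text
time_s: 11.7
ee_pos: [564.0, -71.0, 31.5]
ee_rot: [-179.9, -0.1, 73.3]
force: [-3.0, 5.5, 8.4]
gripper_width: 23.9
gripper_force: 12.0
```

```bash
python3 s.py
```

```text
[564.05 -71.01  31.51] [  7.92 -71.39] [-1.7986e+02 -8.0000e-02  7.3300e+01] fjig -4.433450102146668 4.393348216108279 8.359906186910068 [0.68 0.51 0.05] 23.88916264366647 11.7
```

{"api": "send_rows", "payload": {"targets": [[[0, 0, 0, 0.004, 0.014, 0, 1], [0, 0, 0, 0.004, 0.014, 0, 1], [0, 0, 0, 0, 0, 0, 1], [0, 0, 0, 0, 0, 0, 1]]]}}

```text
time_s: 12.1
ee_pos: [565.5, -67.6, 31.4]
ee_rot: [-179.9, 0.1, 73.4]
force: [-4.4, -3.7, 7.7]
gripper_width: 23.7
gripper_force: 12.0
```

```bash
python3 s.py
```

```text
[565.52 -67.58  31.44] [  8.33 -67.68] [-1.7991e+02  1.2000e-01  7.3360e+01] fjig -3.102469281069386 -4.842925788587194 7.710186493592001 [-0.63  0.62 -0.03] 23.709237453329504 12.1
```

{"api": "send_rows", "payload": {"targets": [[[0, 0, 0, 0.003, 0.0095, 0, 1], [0, 0, 0, 0, 0, 0, 1], [0, 0, 0, 0, 0, 0, 1]]]}}

```text
time_s: 12.4
ee_pos: [566.0, -66.1, 31.5]
ee_rot: [-179.9, 0.1, 73.4]
force: [-3.0, -5.3, 8.6]
gripper_width: 23.7
gripper_force: 12.0
```

```bash
python3 s.py
```

```text
[566.   -66.06  31.46] [  8.35 -66.08] [-1.7991e+02  1.4000e-01  7.3350e+01] fjig -1.3162634353037188 -5.982959507071055 8.596168775420153 [-0.89  0.7  -0.04] 23.677557976024023 12.4
```

{"api": "send_rows", "payload": {"targets": [[[0, 0, 0, 0.003, 0.0095, 0, 1], [0, 0, 0, 0, 0, 0, 1], [0, 0, 0, 0, 0, 0, 1]]]}}

```text
time_s: 12.7
ee_pos: [566.5, -64.3, 31.4]
ee_rot: [-179.9, 0.2, 73.4]
force: [-3.8, -5.1, 7.8]
gripper_width: 23.9
gripper_force: 12.0
```

```bash
python3 s.py
python3 - <<'E'
from h import *
C=cam("top");im,d=optics.grab_frame("top");P=cloud(C,d);J=toj(P);save('t2',cv2.resize(im[140:230,235:425],None,fx=4,fy=4,interpolation=cv2.INTER_CUBIC))
m=(abs(P[...,2]-44)<4)&(J[...,0]>-8)&(J[...,0]<24)&(J[...,1]<125)&(J[...,1]>52)
print(m.sum(),np.percentile(J[m],[1,50,99],axis=0))
E
```

```text
[566.55 -64.26  31.44] [  8.35 -64.2 ] [-1.799e+02  1.500e-01  7.335e+01] fjig -2.1790549428243478 -6.0186188855230895 7.805710529313852 [-0.95  0.71 -0.05] 23.935690640679347 12.7
282 [[ -5.08368132  55.08785101]
 [  5.65954621  85.77536006]
 [ 18.73393762 115.27091829]]
```

View pics/t2.png

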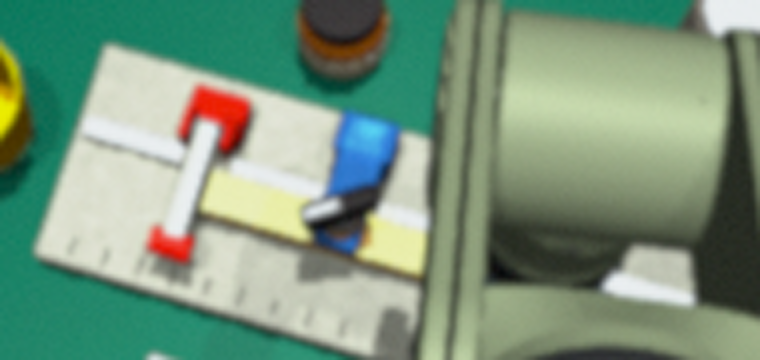

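The batten head at (205,190) looks to be at the stop arm at (190,180). I confirm by pushing with a firmer grip.

{"api": "send_rows", "payload": {"targets": [[[0, 0, 0, 0, 0, 0, 1], [0, 0, 0, 0, 0, 0, 1], [0, 0, 0, 0.003, 0.0095, 0, 1], [0, 0, 0, 0, 0, 0, 1], [0, 0, 0, 0, 0, 0, 1]]], "grip_force": 30}}

```text
time_s: 13.25
ee_pos: [566.8, -63.4, 31.5]
ee_rot: [-179.9, 0.3, 73.4]
force: [-4.5, -8.6, 8.5]
gripper_width: 23.8
gripper_force: 30.0
```

```bash
python3 s.py
```

```text
[566.8  -63.43  31.46] [  8.35 -63.33] [-179.89    0.26   73.38] fjig -1.810645385665281 -9.571195921190235 8.546521072815622 [-1.58  0.87 -0.12] 23.766356424973203 13.25
```

{"api": "send_rows", "payload": {"targets": [[[0, 0, 0, 0.003, 0.0095, 0, 1], [0, 0, 0, 0, 0, 0, 1], [0, 0, 0, 0, 0, 0, 1]]]}}

```text
time_s: 13.55
ee_pos: [566.8, -63.3, 31.5]
ee_rot: [-179.9, 0.4, 73.4]
force: [-5.8, -14.8, 8.3]
gripper_width: 23.7
gripper_force: 30.0
```

```bash
python3 s.py
python3 - <<'E'
from h import *
C=cam("side");im,d=optics.grab_frame("side");save('s2',cv2.resize(im[180:300,240:370],None,fx=5,fy=5,interpolation=cv2.INTER_CUBIC))
E
```

```text
[566.85 -63.29  31.45] [  8.35 -63.18] [-179.88    0.43   73.44] fjig -1.2662913125387552 -15.834736889219492 8.325297434166423 [-2.59  1.11 -0.17] 23.693823204864767 13.55
```

View pics/s2.png

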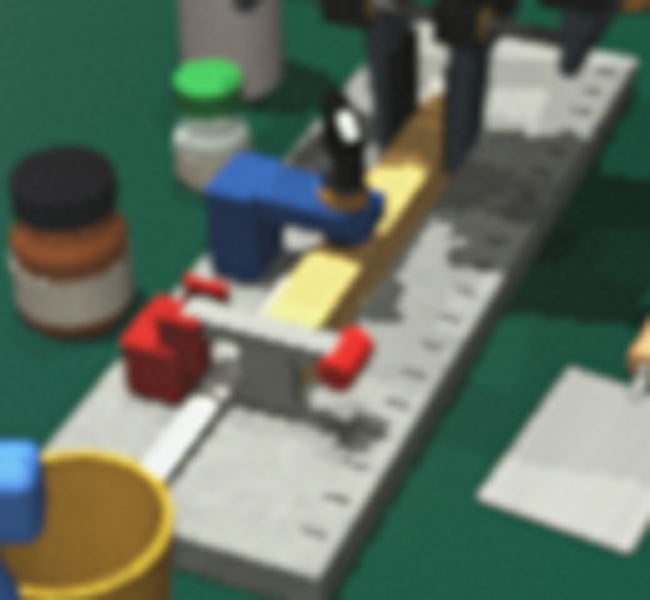

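The side view shows the batten's end against the lowered stop. The y force rises without motion, so it is in contact. I press on the fence with a light grip, then release and rise to check.

{"api": "send_rows", "payload": {"targets": [[[0, 0, 0, 0, 0, 0, 1], [0, 0, 0, 0.01, -0.003, 0, 1], [0, 0, 0, 0.005, -0.0015, 0, 1], [0, 0, 0, 0, 0, 0, 1], [0, 0, 0, 0, 0, 0, 1]]], "grip_force": 4}}

```text
time_s: 14.1
ee_pos: [567.7, -60.3, 29.9]
ee_rot: [-179.5, 0.2, 73.3]
force: [-6.1, -2.4, 4.5]
gripper_width: 23.9
gripper_force: 4.0
```

```bash
python3 s.py
```

```text
[567.75 -60.28  29.94] [  8.34 -60.05] [-1.7949e+02  1.6000e-01  7.3350e+01] fjig -5.135801699711901 -4.108633361945401 4.546420182880699 [-0.42  1.25  0.01] 23.857256692742155 14.1
```

{"api": "send_rows", "payload": {"targets": [[[0, 0, 0, 0, 0, 0, -0.3], [0, 0, 0, 0, 0, 0, -0.3], [0, 0, 0, 0, 0, 0, -0.3], [0, 0, 0, 0, 0, 0.2, -0.3], [0, 0, 0, 0, 0, 0.2, -0.3], [0, 0, 0, 0, 0, 0.2, -0.3], [0, 0, 0, 0, 0, 0.2, -0.3], [0, 0, 0, 0, 0, 0, -0.3], [0, 0, 0, 0, 0, 0, -0.3]]]}}

```text
time_s: 15.0
ee_pos: [572.5, -59.8, 191.9]
ee_rot: [179.9, -0.0, 73.3]
force: [-0.1, 0.4, 0.2]
gripper_width: 59.5
gripper_force: 0.0
```

```bash
python3 s.py
cat > look.py <<'E'
from h import *
st=env.state();C=cam("wrist",st);im,d=optics.grab_frame("wrist");P=cloud(C,d);J=toj(P);im=im.astype(int)
m=(abs(P[...,2]-44)<4)&(J[...,0]>-15)&(J[...,0]<24)&(J[...,1]<120)&(J[...,1]>-110)&(d>0)
for y in range(-110,120,10):
    q=J[m&(abs(J[...,1]-y)<4)]
    if len(q)>20:print(y,len(q),np.percentile(q[:,0],[2,98]).round(1))
print('y ext',np.percentile(J[m][:,1],[.5,99.5]))
m=(P[...,2]>105)&(P[...,2]<125)&(abs(J[...,1]-36)<30)&(abs(J[...,0]-8)<30)
if m.sum()>50:
    r=cv2.minAreaRect(P[m][:,:2].astype(np.float32));print('handle',m.sum(),np.percentile(P[m][:,2],[5,50,95]),r,toj(np.array(r[0])))
E
python3 look.py
```

```text
[572.52 -59.81 191.91] [ 12.77 -58.21] [ 1.7987e+02 -2.0000e-02  7.3340e+01] fjig -0.22704783555298438 0.3253750419752728 0.21589900222374958 [-0.07  0.07  0.02] 59.479506678036735 15.0
-90 184 [-2.5 19.9]
-80 187 [-2.5 19.8]
-70 196 [-2.4 19.8]
-60 223 [-3.3 20.6]
-50 215 [-3.1 20.4]
-40 213 [-3.  20.3]
-30 223 [-2.9 20.2]
-20 233 [-2.8 20.1]
-10 232 [-2.7 20. ]
0 251 [-3.6 19.8]
10 239 [-3.4 19.7]
20 124 [-3.4 12.1]
50 87 [ 6.4 19.5]
60 243 [-2.9 20. ]
70 293 [-3.6 19.9]
80 305 [-3.6 19.7]
90 319 [-3.4 19.6]
100 59 [-3.2 19.4]
y ext [-93.85165655  97.02079572]
handle 1076 [107.84301018 110.04043536 111.76543404] ((595.5472412109375, 30.866069793701172), (12.007722854614258, 42.06412124633789), 18.512880325317383) [ 8.47807839 35.2464263 ]
```

The batten edges are parallel to the jig and on the fence, with the head at ≈115. Next the screw.

{"api": "send_rows", "payload": {"targets": [[[0, 0, 0.0785, 0.0236, 0.0906, 0, -0.3], [0, 0, 0.0785, 0.0236, 0.0906, 0, -0.3], [0, 0, 0.0785, 0.0236, 0.0906, 0, -0.3], [0, 0, 0.0785, 0.0236, 0.0906, 0, -0.3], [0, 0, 0.0785, 0.0236, 0.0906, 0, -0.3], [0, 0, 0, 0, 0, -0.2, -0.3], [0, 0, 0, 0, 0, -0.2, -0.3], [0, 0, 0, 0, 0, -0.11, -0.3], [0, 0, 0, 0, 0, 0, -0.3]]]}}

```text
time_s: 15.95
ee_pos: [591.7, 30.8, 83.6]
ee_rot: [-179.4, -0.2, 108.7]
force: [0.2, -0.2, 0.4]
gripper_width: 59.4
gripper_force: 0.0
```

{"api": "send_rows", "payload": {"targets": [[[0, 0, 0, 0, 0, 0, 0.5], [0, 0, 0, 0, 0, 0, 1], [0, 0, 0, 0, 0, 0, 1], [0, 0, 0, 0, 0, 0, 1], [0, 0, 0, 0, 0, 0, 1], [0, 0, 0, 0, 0, 0, 1], [0, 0, 0, 0, 0, 0, 1], [0, 0, 0, 0, 0, 0, 1]]], "grip_force": 20}}

```text
time_s: 16.75
ee_pos: [595.9, 30.8, 89.5]
ee_rot: [180.0, 0.0, 108.7]
force: [0.0, 0.8, 1.8]
gripper_width: 11.9
gripper_force: 20.0
```

```bash
python3 s.py; python3 -c "
from h import *
print(env.state()['qpos'])"
```

```text
[595.91  30.79  89.52] [ 8.85 35.28] [1.7996e+02 1.0000e-02 1.0865e+02] fjig -0.19898362951056087 0.7677470659113592 1.7809820476265694 [-0.08  0.03 -0.05] 11.864911716049088 16.75
[ 1.85094835e+00  2.60023092e+01  9.67875666e+01  5.45854362e-03
  5.71691986e+01 -1.68064093e+01]
```

{"api": "send_rows", "payload": {"targets": [[[0, 0, -0.04, 0, 0, 0, 1], [0, 0, -0.08, 0, 0, -0.0006, 1], [0, 0, -0.08, 0, 0, -0.0006, 1], [0, 0, -0.08, 0, 0, -0.0006, 1], [0, 0, -0.08, 0, 0, -0.0006, 1], [0, 0, -0.08, 0, 0, -0.0006, 1], [0, 0, -0.04, 0, 0, -0.0003, 1], [0, 0, -0.02, 0, 0, 0, 1]]]}}

```text
time_s: 17.55
ee_pos: [595.5, 30.8, 88.7]
ee_rot: [-180.0, 0.0, 63.6]
force: [-0.5, -0.2, 1.1]
gripper_width: 11.9
gripper_force: 20.0
```

```bash
python3 s.py
```

```text
[595.47  30.81  88.74] [ 8.42 35.17] [-1.7998e+02  1.0000e-02  6.3580e+01] fjig -0.41531643894415704 -0.3018182743568159 1.1212253497381555 [-0.09  0.24  0.06] 11.892260932751578 17.55
```

{"api": "send_rows", "payload": {"targets": [[[0, 0, -0.04, 0, 0, -0.0003, 1], [0, 0, -0.04, 0, 0, -0.0003, 1], [0, 0, -0.04, 0, 0, -0.0003, 1], [0, 0, -0.04, 0, 0, -0.0003, 1]]]}}

```text
time_s: 17.95
ee_pos: [595.3, 30.9, 88.5]
ee_rot: [-180.0, 0.0, 49.1]
force: [-0.7, 0.7, 2.5]
gripper_width: 11.6
gripper_force: 20.0
```

```bash
python3 s.py
```

```text
[595.31  30.89  88.45] [ 8.24 35.2 ] [-1.7997e+02  3.0000e-02  4.9140e+01] fjig -0.8564304823617646 0.45943494057913914 2.476172120520532 [-0.03  0.37  0.04] 11.60447490919604 17.95
```

{"api": "send_rows", "payload": {"targets": [[[0, 0, -0.04, 0, 0, -0.0003, 1], [0, 0, -0.04, 0, 0, -0.0003, 1], [0, 0, -0.04, 0, 0, -0.0003, 1], [0, 0, -0.04, 0, 0, -0.0003, 1]]]}}

```text
time_s: 18.35
ee_pos: [595.2, 31.0, 88.2]
ee_rot: [-180.0, 0.0, 34.7]
force: [-1.1, 1.2, 2.2]
gripper_width: 11.9
gripper_force: 20.0
```

```bash
python3 s.py
```

```text
[595.22  30.99  88.21] [ 8.13 35.27] [-1.7996e+02  4.0000e-02  3.4730e+01] fjig -1.4543530187235394 0.863647047936504 2.1589266497637865 [0.07 0.38 0.07] 11.851471277105265 18.35
```

{"api": "send_rows", "payload": {"targets": [[[0, 0, -0.04, 0, 0, -0.0003, 1], [0, 0, -0.04, 0, 0, -0.0003, 1], [0, 0, -0.04, 0, 0, -0.0003, 1], [0, 0, -0.04, 0, 0, -0.0003, 1]]]}}

```text
time_s: 18.75
ee_pos: [595.2, 31.1, 88.0]
ee_rot: [-180.0, 0.0, 20.3]
force: [-1.7, 0.0, 2.6]
gripper_width: 11.3
gripper_force: 20.0
```

```bash
python3 s.py
```

```text
[595.16  31.12  87.99] [ 8.04 35.38] [-1.7996e+02  5.0000e-02  2.0330e+01] fjig -1.6281450820974295 -0.45761158327642876 2.6334278348917772 [0.16 0.42 0.12] 11.263379574869408 18.75
```

{"api": "send_rows", "payload": {"targets": [[[0, 0, -0.03, 0, 0, -0.0003, 1], [0, 0, -0.03, 0, 0, -0.0003, 1], [0, 0, 0, 0, 0, 0, 1]]]}}

```text
time_s: 19.05
ee_pos: [595.1, 31.1, 87.8]
ee_rot: [-180.0, 0.1, 15.1]
force: [-0.9, 1.5, 3.1]
gripper_width: 11.9
gripper_force: 20.0
```

```bash
python3 s.py
```

```text
[595.14  31.15  87.84] [ 8.01 35.4 ] [-1.7995e+02  5.0000e-02  1.5050e+01] fjig -1.2892976516780812 1.211654624003613 3.1060507152002943 [ 0.18  0.47 -0.03] 11.875546980385328 19.05
```

{"api": "send_rows", "payload": {"targets": [[[0, 0, -0.03, 0, 0, -0.0003, 1], [0, 0, -0.03, 0, 0, -0.0003, 1], [0, 0, 0, 0, 0, 0, 1]]]}}

```text
time_s: 19.35
ee_pos: [595.2, 31.2, 87.7]
ee_rot: [-180.0, 0.1, 9.7]
force: [-2.5, 1.5, 4.2]
gripper_width: 12.5
gripper_force: 20.0
```

```bash
python3 s.py
```

```text
[595.17  31.18  87.72] [ 8.03 35.43] [-1.7995e+02  5.0000e-02  9.7000e+00] fjig -2.8077268511140128 0.6658442039417132 4.214219003179259 [ 0.31  0.68 -0.09] 12.51272861190465 19.35
```

{"api": "send_rows", "payload": {"targets": [[[0, 0, -0.04, 0, 0, 0, 1], [0, 0, 0, 0, 0, 0, 1]]]}}

```text
time_s: 19.55
ee_pos: [595.2, 31.2, 87.6]
ee_rot: [-180.0, 0.1, 6.1]
force: [-3.0, 2.0, 3.3]
gripper_width: 11.8
gripper_force: 20.0
```

```bash
python3 s.py
```

```text
[595.16  31.2   87.65] [ 8.01 35.45] [-1.7995e+02  6.0000e-02  6.1300e+00] fjig -3.438686881331312 1.0939801563080678 3.3099721990069693 [ 0.4   0.72 -0.06] 11.840870725487651 19.55
```

{"api": "send_rows", "payload": {"targets": [[[0, 0, -0.04, 0, 0, 0, 1], [0, 0, 0, 0, 0, 0, 1]]]}}

```text
time_s: 19.75
ee_pos: [595.2, 31.2, 87.6]
ee_rot: [-180.0, 0.1, 2.6]
force: [-3.3, 4.3, 4.3]
gripper_width: 11.7
gripper_force: 20.0
```

```bash
python3 s.py
```

```text
[595.19  31.2   87.61] [ 8.04 35.46] [-1.7996e+02  6.0000e-02  2.5600e+00] fjig -4.380782569505661 3.126893824180926 4.2597015530304585 [ 0.52  0.81 -0.05] 11.670721315431907 19.75
```

{"api": "send_rows", "payload": {"targets": [[[0, 0, -0.04, 0, 0, -0.0003, 1], [0, 0, -0.04, 0, 0, -0.0003, 1], [0, 0, -0.04, 0, 0, -0.0003, 1], [0, 0, 0, 0, 0, 0, 1]]]}}

```text
time_s: 20.15
ee_pos: [595.2, 31.3, 87.4]
ee_rot: [-180.0, 0.1, -8.2]
force: [-3.8, 3.2, 3.8]
gripper_width: 11.9
gripper_force: 20.0
```

```bash
python3 s.py
```

```text
[595.17  31.29  87.41] [ 8.   35.54] [-1.7996e+02  7.0000e-02 -8.2200e+00] fjig -4.54948200558617 1.9277531352698576 3.832727425731016 [ 0.73  0.91 -0.04] 11.857251036717717 20.15
```

{"api": "send_rows", "payload": {"targets": [[[0, 0, -0.04, 0, 0, -0.0003, 1], [0, 0, -0.04, 0, 0, -0.0003, 1], [0, 0, -0.04, 0, 0, -0.0003, 1], [0, 0, 0, 0, 0, 0, 1]]]}}

```text
time_s: 20.55
ee_pos: [595.2, 31.3, 87.3]
ee_rot: [-180.0, 0.1, -18.9]
force: [-4.3, 4.9, 5.5]
gripper_width: 11.7
gripper_force: 20.3
```

```bash
python3 s.py
```

```text
[595.24  31.32  87.25] [ 8.06 35.59] [-1.800e+02  6.000e-02 -1.887e+01] fjig -5.5500227403368525 3.4576098519802034 5.461121928061256 [0.77 0.87 0.69] 11.748099026314021 20.55
```

{"api": "send_rows", "payload": {"targets": [[[0, 0, -0.015, 0, 0, 0, 1], [0, 0, 0, 0, 0, 0, 1]]]}}

```text
time_s: 20.75
ee_pos: [595.4, 31.3, 87.3]
ee_rot: [180.0, 0.0, -20.2]
force: [-3.0, 3.7, 4.9]
gripper_width: 12.9
gripper_force: 20.5
```

```bash
python3 s.py
```

```text
[595.38  31.27  87.27] [ 8.2  35.58] [ 1.7999e+02  4.0000e-02 -2.0170e+01] fjig -3.9176051737847235 2.6273984013949585 4.910845978588282 [0.77 0.8  0.71] 12.872695110938752 20.75
```

The screw has bottomed: torque is 0.7 N m and the pads just start to slip, with the handle at yaw ≈ -18.5°. I back it off a quarter turn, to yaw ≈ 71.6°.

{"api": "send_rows", "payload": {"targets": [[[0, 0, 0.08, 0, 0, 0.0006, 1], [0, 0, 0.08, 0, 0, 0.0006, 1], [0, 0, 0.08, 0, 0, 0.0006, 1], [0, 0, 0.08, 0, 0, 0.0006, 1], [0, 0, 0.08, 0, 0, 0.0006, 1], [0, 0, 0.08, 0, 0, 0.0006, 1], [0, 0, 0.08, 0, 0, 0.0006, 1], [0, 0, 0.08, 0, 0, 0.0006, 1], [0, 0, 0.08, 0, 0, 0.0006, 1], [0, 0, 0.08, 0, 0, 0.0006, 1], [0, 0, 0.08, 0, 0, 0.0006, 1], [0, 0, 0.08, 0, 0, 0.0006, 1]]]}}

```text
time_s: 21.95
ee_pos: [595.6, 30.8, 88.7]
ee_rot: [-180.0, -0.0, 66.4]
force: [-2.6, 2.5, 4.2]
gripper_width: 11.7
gripper_force: 20.0
```

{"api": "send_rows", "payload": {"targets": [[[0, 0, 0.063, 0, 0, 0.0006, 1], [0, 0, 0, 0, 0, 0, 1], [0, 0, 0, 0, 0, 0, 1]]]}}

```text
time_s: 22.25
ee_pos: [595.6, 30.8, 88.8]
ee_rot: [-180.0, 0.0, 71.6]
force: [-2.7, 2.2, 3.7]
gripper_width: 11.7
gripper_force: 20.0
```

```bash
python3 s.py
```

```text
[595.64  30.81  88.8 ] [ 8.59 35.22] [-180.      0.     71.57] fjig -3.215810072766849 1.365480604946342 3.711960173654243 [0.4  0.63 0.03] 11.727518512265046 22.25
```

{"api": "send_rows", "payload": {"targets": [[[0, 0, 0, 0, 0, 0, -0.3], [0, 0, 0, 0, 0, 0, -0.3], [0, 0, 0, 0, 0, 0, -0.3], [0, 0, 0, 0, 0, 0, -0.3], [0, 0, 0, 0, 0, 0.15, -0.3], [0, 0, 0, 0, 0, 0.2, -0.3], [0, 0, 0, 0, 0, 0.2, -0.3], [0, 0, 0, 0, 0, 0, -0.3], [0, 0, 0, 0, 0, 0, -0.3]]]}}

```text
time_s: 23.15
ee_pos: [596.1, 30.7, 199.5]
ee_rot: [179.9, -0.0, 71.6]
force: [-0.2, 0.4, -0.1]
gripper_width: 59.2
gripper_force: 0.0
```

{"api": "send_rows", "payload": {"targets": [[[0, 0, 0.0925, -0.005, 0.042, 0, -0.3], [0, 0, 0.0925, -0.005, 0.042, 0, -0.3], [0, 0, 0.0925, -0.005, 0.042, 0, -0.3], [0, 0, 0.0925, -0.005, 0.042, 0, -0.3], [0, 0, 0.0925, -0.005, 0.042, 0, -0.3], [0, 0, 0.0925, -0.005, 0.042, 0, -0.3], [0, 0, 0.0925, -0.005, 0.042, 0, -0.3], [0, 0, 0.0925, -0.005, 0.042, 0, -0.3], [0, 0, 0.0925, -0.005, 0.042, 0, -0.3], [0, 0, 0.0925, -0.005, 0.042, 0, -0.3], [0, 0, 0.0925, -0.005, 0.042, 0, -0.3], [0, 0, 0, 0, 0, 0, -0.3]]]}}

```text
time_s: 24.35
ee_pos: [583.6, 123.7, 196.6]
ee_rot: [-179.9, -0.2, 163.2]
force: [-0.3, -0.3, 0.3]
gripper_width: 59.5
gripper_force: 0.0
```

```bash
python3 s.py; python3 look.py
python3 - <<'E'
from h import *
st=env.state();C=cam("wrist",st);im,d=optics.grab_frame("wrist");P=cloud(C,d);J=toj(P);im=im.astype(int);save('w4',im.astype(np.uint8))
red=(im[...,0]>100)&(im[...,1]<70)&(im[...,2]<70)&(abs(J[...,1]-120)<40)&(d>0)&(J[...,0]<0)
print(red.sum(),np.percentile(np.c_[J[red],P[red][:,2]],[2,50,98],axis=0).round(1))
E
```

```text
[583.62 123.69 196.6 ] [-29.89 120.6 ] [-179.91   -0.2   163.2 ] fjig -0.14260754859302197 -0.40664523695391064 0.3036457760772427 [-0.03  0.03  0.01] 59.545220609113656 24.35
-90 180 [-3.  19.5]
-80 186 [-3.1 19.5]
-70 186 [-3.1 19.4]
-60 183 [-3.2 19.1]
-50 182 [-3.2 19.4]
-40 183 [-3.4 19.3]
-30 185 [-3.4 19.3]
-20 184 [-3.5 19.3]
-10 192 [-3.4 19.4]
0 189 [-3.4 19.3]
10 187 [-3.8 19.4]
20 34 [-3.9  6.1]
50 147 [-3.8 14.7]
60 147 [-3.8 14.6]
70 189 [-4. 19.]
80 183 [-3.9 19.1]
90 181 [-3.8 18.9]
100 183 [-4.1 18.8]
110 184 [-4.  18.6]
y ext [-93.46013271 114.00783091]
handle 550 [106.20298306 109.38922072 110.90946319] ((594.3833618164062, 28.935714721679688), (35.845245361328125, 11.691876411437988), 71.39236450195312) [ 7.92485843 33.06128703]
198 [[-37.3 110.3  55. ]
 [-34.7 120.4  60.6]
 [-25.5 131.4  63.3]]
```

View pics/w4.png

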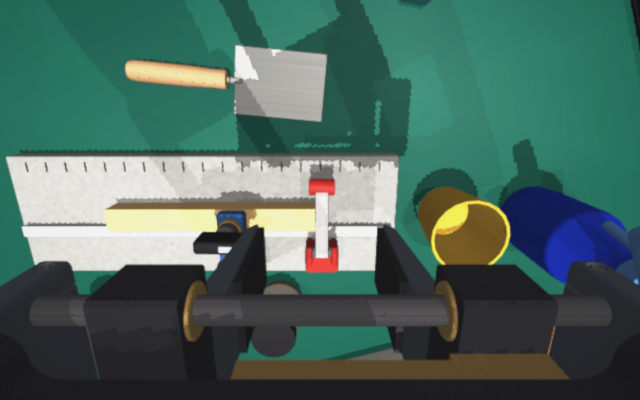

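The stop is down with the batten against it, the barrel at (321,187) and the post at (321,258). The handle lies turned by the quarter turn at (212,243). I descend to pinch the barrel and flip it up.

{"api": "send_rows", "payload": {"targets": [[[0, 0, 0, 0.001, 0.003, -0.2, -0.3], [0, 0, 0, 0, 0, -0.2, -0.3], [0, 0, 0, 0, 0, -0.2, -0.3], [0, 0, 0, 0, 0, -0.1, -0.3], [0, 0, 0, 0, 0, -0.06, -0.3], [0, 0, 0, 0, 0, 0, 0], [0, 0, 0, 0, 0, 0, 1], [0, 0, 0, 0, 0, 0, 1], [0, 0, 0, 0, 0, 0, 1], [0, 0, 0, 0, 0, 0, 1], [0, 0, 0, 0, 0, 0, 1], [0, 0, 0, 0, 0, 0, 1]]], "grip_force": 10}}

```text
time_s: 25.65
ee_pos: [585.4, 123.7, 47.8]
ee_rot: [180.0, 0.1, 163.2]
force: [0.1, -1.3, 5.0]
gripper_width: 23.6
gripper_force: 10.0
```

```bash
python3 s.py
```

```text
[585.44 123.67  47.77] [-28.14 121.11] [1.7997e+02 9.0000e-02 1.6317e+02] fjig 0.43875393513659405 -1.180667655898476 4.950346973941778 [-0.26  0.1   0.04] 23.632930123182607 25.65
```

{"api": "send_rows", "payload": {"targets": [[[0, 0, 0, 0.003, -0.001, 0.046, 1], [0, 0, 0, 0.009, -0.003, 0.045, 1], [0, 0, 0, 0.015, -0.005, 0.043, 1], [0, 0, 0, 0.021, -0.006, 0.041, 1], [0, 0, 0, 0.026, -0.008, 0.037, 1], [0, 0, 0, 0.031, -0.009, 0.033, 1], [0, 0, 0, 0.035, -0.011, 0.028, 1], [0, 0, 0, 0.038, -0.012, 0.023, 1], [0, 0, 0, 0.041, -0.012, 0.017, 1], [0, 0, 0, 0.043, -0.013, 0.011, 1], [0, 0, 0, 0.044, -0.013, 0.005, 1], [0, 0, 0, 0.044, -0.013, -0.002, 1]]]}}

```text
time_s: 26.85
ee_pos: [656.8, 101.9, 113.3]
ee_rot: [180.0, 0.2, 163.2]
force: [-2.6, 1.2, 4.8]
gripper_width: 24.2
gripper_force: 10.0
```

```bash
python3 s.py
```

```text
[656.85 101.91 113.34] [ 46.51 121.03] [179.97   0.18 163.16] fjig -2.862531867138141 0.34280550710306684 4.849644147039144 [ 0.07  0.49 -0.02] 24.237247518168246 26.85
```

{"api": "send_rows", "payload": {"targets": [[[0, 0, 0, 0, 0, 0, 1], [0, 0, 0, 0, 0, 0, -0.3], [0, 0, 0, 0, 0, 0, -0.3], [0, 0, 0, 0, 0, 0, -0.3], [0, 0, 0, 0, 0, 0, -0.3], [0, 0, 0, 0, 0, 0.1, -0.3], [0, 0, 0, 0, 0, 0.2, -0.3], [0, 0, 0, 0, 0, 0.2, -0.3], [0, 0, 0, -0.2, -0.02, 0.02, -0.3], [0, 0, 0, -0.2, -0.02, 0, -0.3], [0, 0, 0, 0, 0, 0, -0.3], [0, 0, 0, 0, 0, 0, -0.3]]]}}

```text
time_s: 28.05
ee_pos: [574.6, 94.6, 216.7]
ee_rot: [180.0, 0.1, 163.2]
force: [0.7, 0.6, -0.1]
gripper_width: 59.2
gripper_force: 0.0
```

```bash
python3 s.py; python3 look.py
python3 - <<'E'
from h import *
C=cam("side");im,d=optics.grab_frame("side");a=cv2.resize(im[120:330,190:440],None,fx=2,fy=2,interpolation=cv2.INTER_CUBIC)
C=cam("top");im,d=optics.grab_frame("top");b=cv2.resize(im[120:270,200:440],None,fx=1.66,fy=1.66,interpolation=cv2.INTER_CUBIC)
im3=np.zeros((420+0,0,3),np.uint8);b=cv2.copyMakeBorder(b,0,max(0,420-b.shape[0]),0,0,cv2.BORDER_CONSTANT)
o=np.hstack([a,b[:420]]);o=cv2.resize(o,(800,int(420*800/o.shape[1])));save('f',o)
P=cloud(C,d);J=toj(P);im=im.astype(int)
r=(im[...,0]>110)&(im[...,1]<70)&(im[...,2]<70)&(abs(J[...,1]-120)<40)&(P[...,2]>80);print(r.sum(),np.percentile(np.c_[J[r],P[r][:,2]],[2,50,98],axis=0).round(1))
for k in"weight jar tin can vial sprayer spatula".split():
    for x in optics.place_of('top',k)[:1]:print(k,atz(C,x["at"],0).round(1),round(x["conf"],2))
E
```

```text
[574.64  94.58 216.68] [-30.03  90.14] [1.7997e+02 8.0000e-02 1.6317e+02] fjig 0.48530597979445456 0.7672059915712479 -0.11970826690549102 [-0.02  0.    0.03] 59.20272697833644 28.05
-90 169 [-3.3 20.3]
-80 170 [-3.2 20.3]
-70 171 [-3.3 20.3]
-60 171 [-3.4 20.4]
-50 171 [-3.4 20.5]
-40 174 [-3.3 20.1]
-30 175 [-3.4 20.2]
-20 174 [-3.4 20.2]
-10 177 [-3.4 20.2]
0 172 [-3.4 20. ]
10 163 [-3.5 18.5]
20 71 [-3.7 18.6]
50 140 [-3.7 19. ]
60 175 [-3.8 18.9]
70 157 [-3.8 18.7]
80 176 [-3.8 18.7]
90 161 [-4.  18.8]
100 175 [-3.9 18.7]
110 164 [-4.  18.9]
y ext [-93.36048461 114.01972653]
handle 286 [106.5402983  109.32207577 110.91327175] ((594.7129516601562, 31.883460998535156), (41.453399658203125, 11.766447067260742), 69.9778823852539) [ 7.38431616 35.97773207]Traceback (most recent call last):
  File "<stdin>", line 7, in <module>
    return _quantile_unchecked(
        a, q, axis, out, overwrite_input, method, keepdims, weights)
    return _ureduce(a,
                    func=_quantile_ureduce_func,
    ...<5 lines>...
                    overwrite_input=overwrite_input,
                    method=method)
    r = func(a, **kwargs)
    result = _quantile(arr,
                       quantiles=q,
    ...<2 lines>...
                       out=out,
                       weights=wgt)
    slices_having_nans = np.isnan(arr[-1, ...])
                                  ~~~^^^^^^^^^
IndexError: index -1 is out of bounds for axis 0 with size 0
```

View pics/f.png

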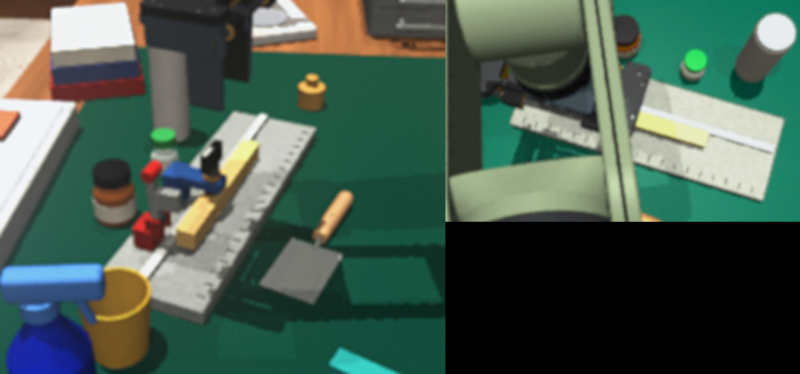

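The final view shows the stop upright at (150,190), the batten in place along the fence, the handle set, and the bystanders upright. One numeric check remains: that the batten is parallel to the fence.

Run:
```python
from h import *
st=env.state();C=cam("wrist",st);im,d=optics.grab_frame("wrist");P=cloud(C,d);J=toj(P)
for nm,z,lo,hi in(('fence',28,12,40),('bar',44,-12,30)):
    m=(abs(P[...,2]-z)<2)&(J[...,0]>lo)&(J[...,0]<hi)
    for y in(-90,-60,-20,0,70,90,105):
        q=J[m&(abs(J[...,1]-y)<5)];print(nm,y,len(q),np.percentile(q[:,0],[3,50,97]).round(1) if len(q)>9 else'')
m=(P[...,2]>80)&(P[...,2]<140)&(abs(J[...,1]-120)<14)&(J[...,0]<70);print('barrel',m.sum(),np.percentile(np.c_[J[m],P[m][:,2]],[5,50,95],axis=0).round(1) if m.sum()>9 else '')
```

```text
fence -90 45 [27.4 30.4 32.8]
fence -60 46 [27.3 30.  32.7]
fence -20 44 [27.3 29.9 32.8]
fence 0 18 [27.  28.8 32.1]
fence 70 54 [25.9 29.1 32.2]
fence 90 54 [26.  29.2 32.6]
fence 105 54 [26.1 29.5 35.2]
bar -90 198 [-3.1  8.5 20.5]
bar -60 210 [-3.   8.7 20. ]
bar -20 209 [-3.1  8.1 19.9]
bar 0 210 [-3.2  7.8 20.3]
bar 70 211 [-3.3  7.4 18.9]
bar 90 217 [-3.8  7.4 18.6]
bar 105 199 [-3.8  7.4 18.9]
barrel 1172 [[  8.5 111.5  87.1]
 [ 33.9 120.5 104.7]
 [ 44.  130.2 129. ]]
```

The fence and the batten show the same slope, so they are parallel and flush. The barrel is at x≈40, upright. I hand in the job.

```bash
python3 -c "
from workcell import env
print(env.job_done())"
```

```text
the job is handed in; nothing more can be done
None
```

The job is handed in, and no verdict came back: the batten is against the fence where the stop gauged it, the screw was bottomed and then backed off about a quarter turn, the stop is upright again, and nothing else looked disturbed in the last pictures.

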